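# Open the docked pencil tin

## Robot

A 6-joint arm with a two-finger parallel gripper is mounted at the origin on the work surface. World frame = base frame: x ahead of the robot, y to its left, z up, the work surface at z = 0. Lengths are in m, angles in rad, forces in N, time in s.
With the tool pointing down it reaches from about 0.375 to 0.9 m from the base axis. Payload 3.1 kg.
Tool frame: the origin (TCP) lies at the very end of the fingers, on their centre line; the grasp point (between the pads) lies 19 mm behind it (manip.grasp_offset is the distance from the TCP to the grasp point, in m); y points along the fingers, z is the direction in which the jaws open and shut, and the axes are right-handed (so a half turn about y gives the same grasp; the last joint's range is limited). The gripper opens to 85 mm and grips with 20 to 120 N. Pads are 22 mm wide; open, the fingers measure 114 mm over their backs; the gripper's body (76 mm by 85 mm) begins 54 mm behind the grasp point. The pads swing forward as they close: fully open they stand 13 mm farther back than shut.
Start: joints at [-1.365, 0.527, 1.433, -0, 1.181, -0.178], TCP at [0.235, -0.579, 0.231] pointing down, gripper open.
Joint ranges: [-3.08, 3.08], [-0.75, 2.2], [0.22, 2.44], [-1.43, 4.57], [0, 2.65], [-2.85, 2.85]. Speed limits (rad/s): [2.79, 2.79, 3.14, 3.14, 3.14, 3.14].

## Interface

Orientations are given as a unit quaternion [x, y, z, w].
In Python, from station import manip gives the robot as it stands.
- The arm moves only by the tool apply_moves, never from a script. Its argument "motion" is a list of rows, each a list of 5 numbers: the finger opening in mm, from 0 to 85.4, then the shift along the tool's x, y, z in units of 30 mm (1.0 is 30 mm), then the turn about the tool's y in units of 10 degrees (1.0 is 10 degrees). In form: [[fingers, x, y, z, twist], ...]. A call has 1 to 12 rows; each row is the pose to reach, as a shift and turn from the pose commanded when the call began, along the tool's axes at that moment; what a row does not reach only later rows make up. A row lasts 1/8 s, in which the tool goes at most 62.5 mm and 10.7 degrees, less where a joint would pass 70% of its speed; a pose out of reach is approached as far as the arm can. A call with a gripper value outside its range is refused whole. The fingers move at their own pace and stop on an object; "squeeze" is the grip in N (left out, the last holds). Time passes only in rows, so rows that repeat a pose let the fingers close. It gives the time, the measured TCP pose, the force and the opening at its end, in the units of the state.
- manip.sense(): the state, without advancing time (a new reading comes with each control period).
- manip.snapshot(name): name is "scene" or "top" or "wrist"; returns the picture (384x512x3 uint8, red, green, blue); there is no depth.
- manip.get_calibration(name): a dict with "intrinsics" (3x3 intrinsics, pixels), "extrinsics" (4x4, takes a point from camera to world coordinates). Camera axes: x right, y up, looking along -z (the intrinsics and any distortion apply to the point x, -y, -z); pixel columns grow to the right and rows downward; lengths in m; the calibration is good to about 2 mm. A picture is of the moment at which its call begins: read the wrist's pose just before it. get_calibration takes no time and is no camera call; for the wrist camera it gives the pose at the moment of the call.
- manip.sign_off(): hands the job in, once; it reports no verdict.
The state is a dict: "t": time; "q": joint angles; "qd": joint speeds; "tau": joint torques, N m; "tcp_pos": TCP position; "tool_rot": TCP orientation; "force": force on the tool from outside, world axes, zero at the start; "ft_torque": the same for the moment, N m; "finger_gap": opening from 0.0 (shut) to 1.0 (fully open).
Only numpy, scipy, OpenCV 4.12 (cv2) and the standard library are available. Lean on these libraries where they do the work, as an engineer would, in place of code of your own. Each camera call takes 0.05 s, during which the arm holds its last target.

## Task

Open the pencil tin that stands in the grey desk dock: first push the dock's hold-down fork fully home over the tin's foot, so that the base is held down, then draw the deep, tight lid straight up off the base, which must stay down in its dock. Lower the lid onto the cork pad and leave it standing there as it came off, open side down, without dropping it.

Things in the scene. Friction and masses are not known exactly. Their poses are not given: they have to be found in the camera images.
- lid_mid (a point): Centre of the loose lid: steel sleeve closed on top, 76 (its x) x 50 (y) x 70 mm tall, walls 2.5 mm, about 100 g, z up. Grip it across the 50 mm, best in its upper half. Starts fully down on the docked base, this point 70 mm above the desk. It must rise 62 mm to clear the base's neck, against 5 to 10 N of drag. The plain tin with no foot or dock and the round tin are not meant.
- tin_base: Loose steel base, about 250 g, in the dock; origin under its centre, 8 mm above the desk; z up, x along the dock, away from the fork's post. Foot plate 84 (x) x 94 (y) x 6 mm, block 76 x 50 mm up to 27 mm above the origin (lid rests on it), open neck 68 x 42 mm up to 89 mm, pencils inside. Loose until the fork is over the foot; then it rises 2 mm at most.
- fork (a joint): Travel of the dark steel hold-down fork along the dock, m: 0 fully back, clear of the tin; 0.060 fully home at its stop, its two prongs over the foot plate on both sides of the tin. Starts between 0 and 0.006; about 1.5 N of friction, stays where left.
- fork_grip (a point): Grip point in the fork's black upright post, 16 x 16 mm, top 78 mm and this point 58 mm above the desk, clear down to the bridge at 22 mm. x is the way the fork slides home, towards the tin; z up. 132 to 138 mm from the tin's axis at the start, 78 mm when home. Pinch it across its y, move it along its x.
- pad_top (a point): Centre of the upper face of the fixed cork pad, 130 (its x) x 110 mm (y), flat on the desk left or right of the dock, upper face 4 mm above the desk, z up. The lid standing on it has its centre 35 mm above this point.

How it is judged:
By the outcome, as a careful person would: the job done as asked, in the order asked, and still so for the second after the job is handed in, with the robot touching nothing.
It also fails if it takes over 51 s, if anything falls off the work surface, if the arm or the gripper's body presses on something with over 40 N, if the wrist force passes 120 N, or if a joint passes its speed limit or range.

## Working session

There is one attempt and no reset: what is moved stays moved. The work goes in short steps, Python scripts to look and compute and a tool call to move; the robot and the scene stay as the last step left them, time stands still between calls to the robot, and variables do not carry over. Pictures are saved under pics/ and viewed, and the job is handed in when it is done.

Besides the shell and the picture viewer there is one more tool, called after "Call:" as a command line: name --pt "numbers of a row" for each row, then --argument value for the rest. apply_moves: Moves the arm, as the interface text tells. Its arguments: {"type":"object","properties":{"motion":{"type":"array"},"squeeze":{"type":"number"}},"required":["motion"]}

```bash
mkdir -p pics; ls; python3 - <<'E'
from station import manip
import cv2
print(manip.sense())
for n in ["scene","top","wrist"]:
    c=manip.get_calibration(n); print(n,c)
    im=manip.snapshot(n); cv2.imwrite(f"pics/{n}0.png",im[:,:,::-1])
E
```

```text
pics
{'t': 0.0, 'q': array([-1.36447890e+00,  5.28459391e-01,  1.43391831e+00, -1.45008641e-05,
        1.18134587e+00, -1.78485505e-01]), 'qd': array([-0.00109934,  0.00051671, -0.00117145, -0.00041388, -0.00010342,
       -0.00146522]), 'tau': array([ 1.96327160e-04, -4.42346406e+01, -1.78026474e+01, -2.83698309e-04,
        8.34082573e-03, -7.58068275e-07]), 'tcp_pos': array([ 0.23449457, -0.57857668,  0.23033266]), 'tool_rot': array([-0.13522762,  0.69481164, -0.69330513,  0.13519717]), 'force': array([-0.08006504, -0.42493296, -0.06282834]), 'ft_torque': array([ 0.02869844, -0.02727061,  0.00360901]), 'finger_gap': 1.0025771398913566}
scene {'intrinsics': array([[411.74400812,   0.        , 257.78750518],
       [  0.        , 411.74400812, 189.37214096],
       [  0.        ,   0.        ,   1.        ]]), 'extrinsics': array([[-0.74211151, -0.5652074 ,  0.36029307,  0.94124193],
       [ 0.67009334, -0.61304776,  0.41850611,  0.40769029],
       [-0.01566589,  0.55200818,  0.83369152,  0.91349581],
       [ 0.        ,  0.        ,  0.        ,  1.        ]])}
top {'intrinsics
[... 345 characters left out ...]
    [ 4.26481691e-03,  1.15309271e-01,  9.93320484e-01,
         9.32649609e-01],
       [ 0.00000000e+00,  0.00000000e+00,  0.00000000e+00,
         1.00000000e+00]])}
wrist {'intrinsics': array([[322.51162229,   0.        , 260.39489518],
       [  0.        , 322.51162229, 193.8352231 ],
       [  0.        ,   0.        ,   1.        ]]), 'extrinsics': array([[ 3.76353258e-01,  8.84788952e-01,  2.74784890e-01,
         3.05973423e-01],
       [-9.26475889e-01,  3.59677315e-01,  1.10791043e-01,
        -5.50623202e-01],
       [-8.07200560e-04, -2.96278145e-01,  9.55101361e-01,
         3.72738708e-01],
       [ 0.00000000e+00,  0.00000000e+00,  0.00000000e+00,
         1.00000000e+00]])}
```

View pics/scene0.png

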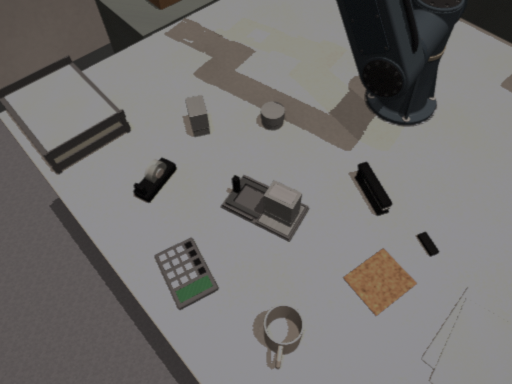

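View pics/top0.png

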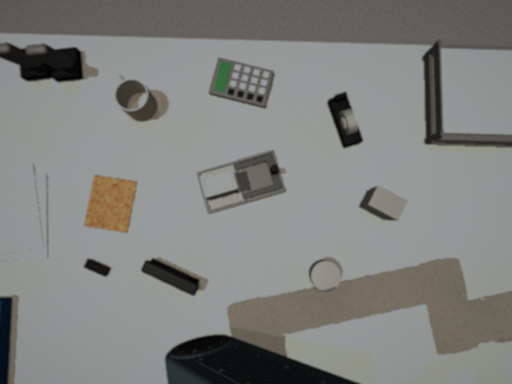

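View pics/wrist0.png

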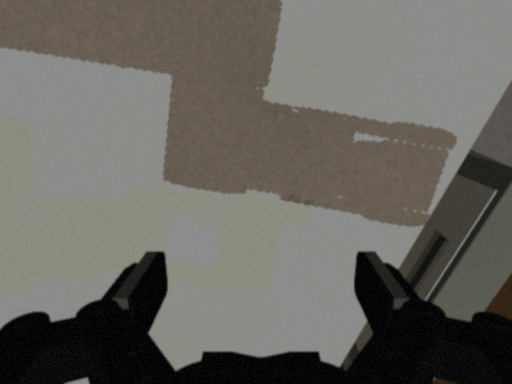

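```bash
python3 - <<'E'
import cv2
im=cv2.imread("pics/top0.png"); cv2.imwrite("pics/top0c.png",cv2.resize(im[140:225,70:300],None,fx=3.4,fy=3.4,interpolation=cv2.INTER_CUBIC))
cv2.imwrite("pics/top0d.png",cv2.resize(im[145:217,190:292],None,fx=7.5,fy=7.5,interpolation=cv2.INTER_CUBIC))
im=cv2.imread("pics/scene0.png"); cv2.imwrite("pics/scene0c.png",cv2.resize(im[165:245,215:320],None,fx=7,fy=7,interpolation=cv2.INTER_CUBIC))
E
```

```text
(no output)
```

View pics/top0d.png

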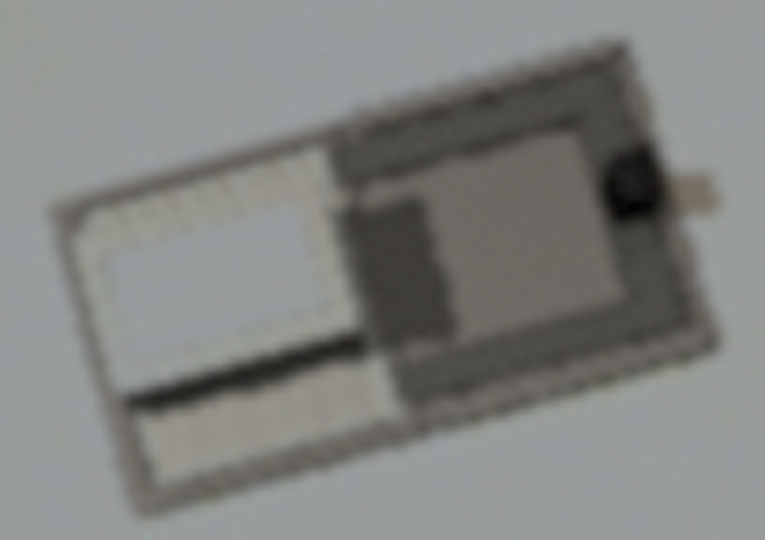

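View pics/scene0c.png

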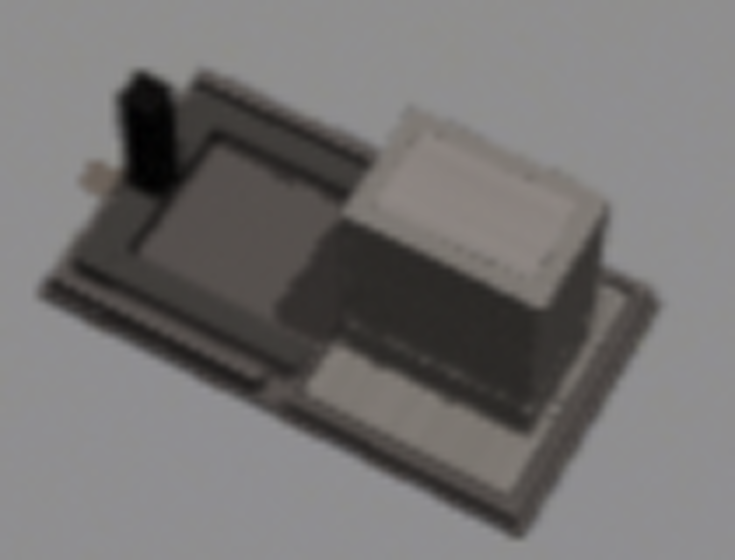

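View pics/top0c.png

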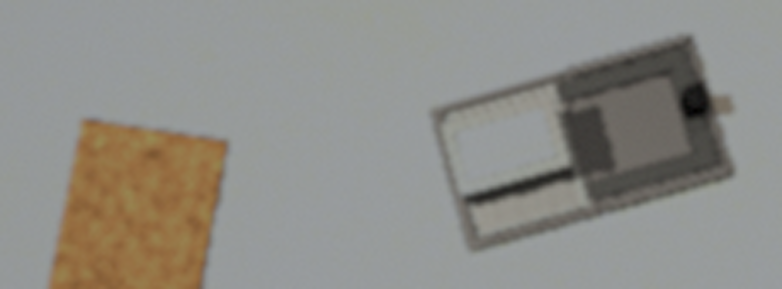

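```bash
cat > h.py <<'E'
import numpy as np, cv2
from station import manip
def cal(n):
    c=manip.get_calibration(n); return np.array(c["intrinsics"]),np.array(c["extrinsics"])
def ray(n,px,z):
    K,E=cal(n); px=np.atleast_2d(px).astype(float)
    d=np.c_[(px[:,0]-K[0,2])/K[0,0],-(px[:,1]-K[1,2])/K[1,1],-np.ones(len(px))]@E[:3,:3].T
    return E[:3,3]+d*((z-E[2,3])/d[:,2])[:,None]
def proj(n,P,KE=None):
    K,E=KE or cal(n); p=(np.atleast_2d(P)-E[:3,3])@E[:3,:3]; p=p*[1,-1,-1]
    u=p@K.T; return u[:,:2]/u[:,2:]
def fr(x,y,yaw,pts):
    c,s=np.cos(yaw),np.sin(yaw); pts=np.atleast_2d(pts)
    return np.c_[x+c*pts[:,0]-s*pts[:,1], y+s*pts[:,0]+c*pts[:,1], pts[:,2]]
def rect(lx,ly,z,cx=0,cy=0): return np.array([[cx-lx/2,cy-ly/2,z],[cx+lx/2,cy-ly/2,z],[cx+lx/2,cy+ly/2,z],[cx-lx/2,cy+ly/2,z]])
E
python3 - <<'E'
from h import *
def c(a,s,o): return np.array(a,float)/s+np.array(o)-0.5+0.5/s
T=lambda a:c(a,7.5,(190,145)); S=lambda a:c(a,7,(215,165))
print("lid top cam",ray("top",T([(125,400),(368,345),(330,150),(80,235)]),.105))
print("lid scene",ray("scene",S([(415,105),(608,205),(545,305),(345,215)]),.105))
print("dock outer top",ray("top",T([(55,205),(625,40),(718,345),(140,515)]),.014))
print("post top cam",ray("top",T([(630,175)]),.078),"scene",ray("scene",S([(147,85)]),.078))
print("pad",ray("top",c([(85,120),(228,143)],3.4,(70,140)),.004))
print("pad2",ray("top",[(94,176),(137,182),(128,232),(86,227)],.004))
E
```

```text
lid top cam [[0.51978651 0.07335713 0.105     ]
 [0.53819626 0.00217626 0.105     ]
 [0.59633418 0.01544866 0.105     ]
 [0.56855212 0.08884256 0.105     ]]
lid scene [[0.54474439 0.00702217 0.105     ]
 [0.52535615 0.08019961 0.105     ]
 [0.56812926 0.09358611 0.105     ]
 [0.59251371 0.02370826 0.105     ]]
dock outer top [[ 0.59083191  0.1104129   0.014     ]
 [ 0.65189692 -0.0766298   0.014     ]
 [ 0.55073872 -0.10950796  0.014     ]
 [ 0.48949638  0.07801406  0.014     ]]
post top cam [[ 0.59588101 -0.07575081  0.078     ]] scene [[ 0.59549568 -0.07720422  0.078     ]]
pad [[0.57712865 0.36689988 0.004     ]
 [0.56318483 0.26085067 0.004     ]]
pad2 [[0.57441393 0.36830655 0.004     ]
 [0.56246765 0.26007034 0.004     ]
 [0.43819104 0.27418065 0.004     ]
 [0.44741605 0.37812109 0.004     ]]
```

```bash
python3 - <<'E'
import cv2
im=cv2.imread("pics/top0.png"); cv2.imwrite("pics/top0e.png",cv2.resize(im[168:240,78:146],None,fx=8,fy=8,interpolation=cv2.INTER_CUBIC))
im=cv2.imread("pics/scene0.png"); cv2.imwrite("pics/scene0e.png",cv2.resize(im[240:320,335:425],None,fx=7,fy=7,interpolation=cv2.INTER_CUBIC))
E
```

```text
(no output)
```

View pics/top0e.png

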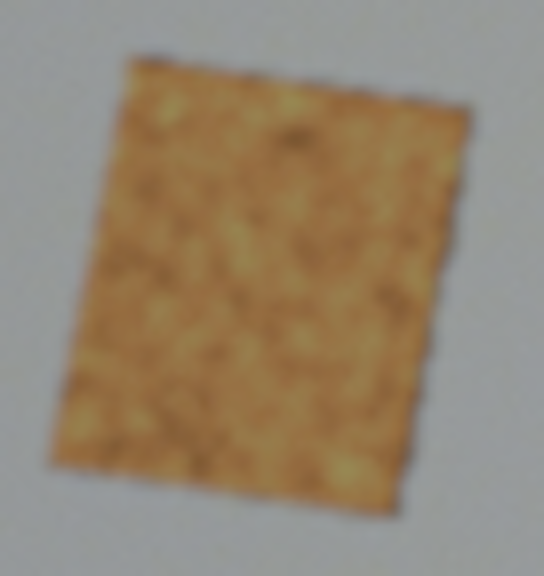

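View pics/scene0e.png

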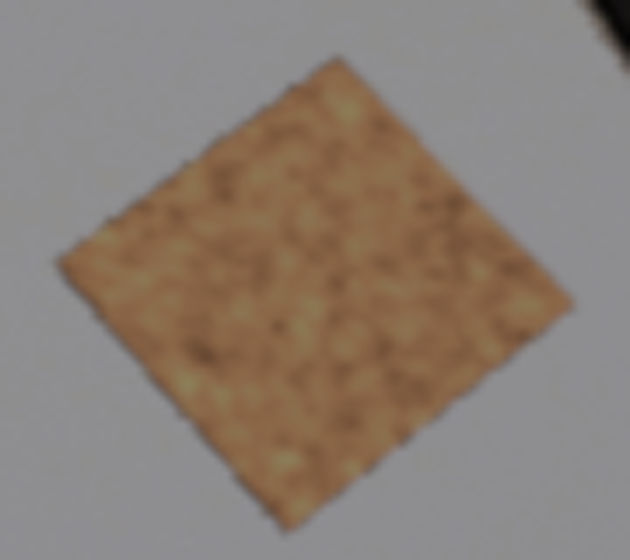

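```bash
cat >> h.py <<'E'
def overlay(n,img,x,y,yaw,s,post=.135,box=None,out=None,pad=None):
    KE=cal(n)
    x0,y0,x1,y1=box
    big=cv2.resize(img[y0:y1,x0:x1],None,fx=s,fy=s,interpolation=cv2.INTER_CUBIC)
    def poly(P,col):
        q=(proj(n,P,KE)-[x0,y0]+.5)*s-.5
        cv2.polylines(big,[np.round(q*8).astype(int).reshape(-1,1,2)],True,col,1,cv2.LINE_AA,3)
    poly(fr(x,y,yaw,rect(.076,.05,.105)),(0,0,255))
    poly(fr(x,y,yaw,rect(.076,.05,.035)),(255,0,255))
    poly(fr(x,y,yaw,rect(.084,.094,.014)),(0,255,0))
    poly(fr(x,y,yaw,rect(.016,.016,.078,-post)),(255,255,0))
    if pad: poly(fr(*pad,rect(.13,.11,.004)),(255,0,0))
    cv2.imwrite(out,big)
E
python3 - <<'E'
from h import *
y=np.radians(108.07)
overlay("top",cv2.imread("pics/top0.png"),.5553,.0495,y,7.5,box=(190,145,292,217),out="pics/o1.png")
overlay("scene",cv2.imread("pics/scene0.png"),.5553,.0495,y,7,box=(215,165,320,245),out="pics/o2.png")
E
```

```text
(no output)
```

View pics/o1.png

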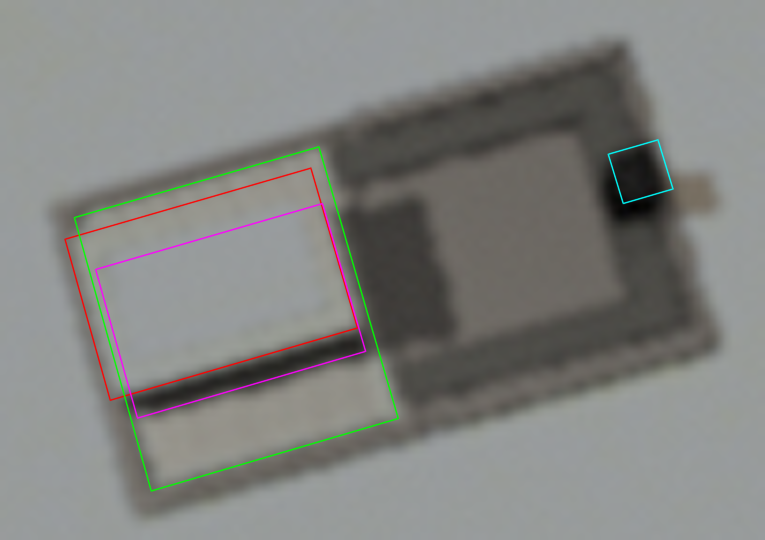

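View pics/o2.png

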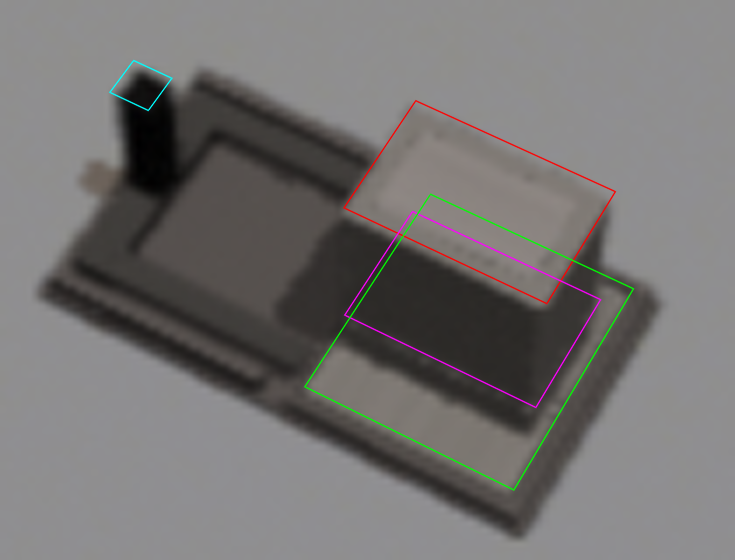

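```bash
cat >> h.py <<'E'
from scipy.spatial.transform import Rotation as R
def goal(xyz,jaw=None,verbose=True):
    """shift/turn units from the measured pose (~commanded) to TCP goal; jaw = world angle of tool z (mod pi)"""
    s=manip.sense(); Rm=R.from_quat(s["tool_rot"]).as_matrix()
    d=Rm.T@(np.array(xyz)-s["tcp_pos"])/.03
    z=Rm[:,2]; a=np.arctan2(z[1],z[0]); tw=None
    if jaw is not None:
        # turn about tool y (down): positive turn lowers world angle
        tw=-(np.degrees(jaw-a)+90)%180; tw=[(t if t<=90 else t-180) for t in [(np.degrees(a-jaw))%180]][0]/10
    print("t",round(s["t"],3),"tcp",s["tcp_pos"].round(4),"jaw deg",np.degrees(a).round(2),"q6",s["q"][5].round(3),"gap",round(s["finger_gap"],3),"F",s["force"].round(2),"tiltY",Rm[:,1].round(4))
    print("shift units",d.round(3),"twist",None if tw is None else round(tw,3))
E
python3 - <<'E'
from h import *
s=manip.sense(); print(R.from_quat(s["tool_rot"]).as_matrix().round(3))
K,E=cal("wrist"); print("cam in tool",R.from_quat(s["tool_rot"]).as_matrix().T@(E[:3,3]-s["tcp_pos"]))
goal([.575,-.02,.26],np.radians(108.07+90))
E
```

```text
[[-0.927 -0.     0.375]
 [-0.375  0.002 -0.927]
 [-0.    -1.    -0.002]]
cam in tool [-0.07681555 -0.14227773  0.00057842]
t 0.15 tcp [ 0.2345 -0.5787  0.2306] jaw deg -67.95 q6 -0.179 gap 0.999 F [ 0.47 -0.58  0.32] tiltY [-3.0e-04  1.7e-03 -1.0e+00]
shift units [-17.511  -0.954 -13.004] twist -8.602
```

```bash
python3 - <<'E'
from h import *
goal([.592,-.065,.26],np.radians(108.07+90))
E
```

```text
t 0.15 tcp [ 0.2345 -0.5787  0.2306] jaw deg -67.95 q6 -0.179 gap 0.999 F [ 0.47 -0.58  0.32] tiltY [-3.0e-04  1.7e-03 -1.0e+00]
shift units [-17.473  -0.957 -11.401] twist -8.602
```

Call:
apply_moves --pt "85 -0.8 -0.05 -0.5 -0.4" --pt "85 -2.4 -0.15 -1.6 -1.2" --pt "85 -4.1 -0.25 -2.7 -2.0" --pt "85 -5.8 -0.35 -3.8 -2.9" --pt "85 -7.5 -0.45 -4.9 -3.7" --pt "85 -9.2 -0.55 -6.0 -4.6" --pt "85 -10.9 -0.65 -7.1 -5.4" --pt "85 -12.6 -0.75 -8.2 -6.3" --pt "85 -14.3 -0.85 -9.3 -7.1" --pt "85 -15.9 -0.95 -10.4 -8.0" --pt "85 -17.0 -0.95 -11.1 -8.4" --pt "85 -17.47 -0.95 -11.4 -8.6"

```text
t: 1.65
tcp_pos: [0.592, -0.0621, 0.2598]
tool_rot: [-0.574, 0.414, -0.413, 0.574]
force: [0.4, -0.8, 0.6]
finger_gap: 0.998
```

Call:
apply_moves --pt "85 0 0 0 0" --pt "85 0 0 0 0"

```text
t: 1.9
tcp_pos: [0.591, -0.0664, 0.2597]
tool_rot: [0.572, -0.416, 0.415, -0.572]
force: [0.3, -0.6, 0.1]
finger_gap: 0.998
```

```bash
python3 - <<'E'
from h import *
goal([.592,-.065,.26],np.radians(108.07+90))
import pickle
pickle.dump(cal("wrist"),open("w1.pkl","wb"))
im=manip.snapshot("wrist"); cv2.imwrite("pics/w1.png",im[:,:,::-1]); cv2.imwrite("pics/w1b.png",cv2.resize(im[:,:,::-1],(800,600),interpolation=cv2.INTER_CUBIC))
E
```

```text
t 1.9 tcp [ 0.591  -0.0664  0.2597] jaw deg 17.98 q6 -0.613 gap 0.998 F [ 0.28 -0.56  0.08] tiltY [-1.2e-03 -3.0e-04 -1.0e+00]
shift units [-0.034 -0.011  0.044] twist -0.009
```

View pics/w1b.png

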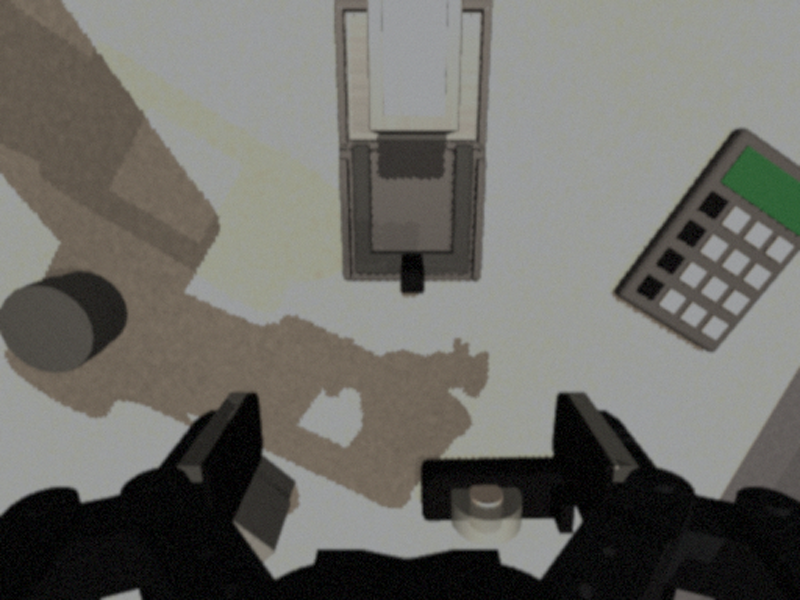

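```bash
python3 - <<'E'
from h import *
im=cv2.imread("pics/w1.png")
overlay("wrist",im,.5553,.0495,np.radians(108.07),5,post=.133,box=(205,0,325,200),out="pics/o3.png")
E
```

```text
(no output)
```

View pics/o3.png

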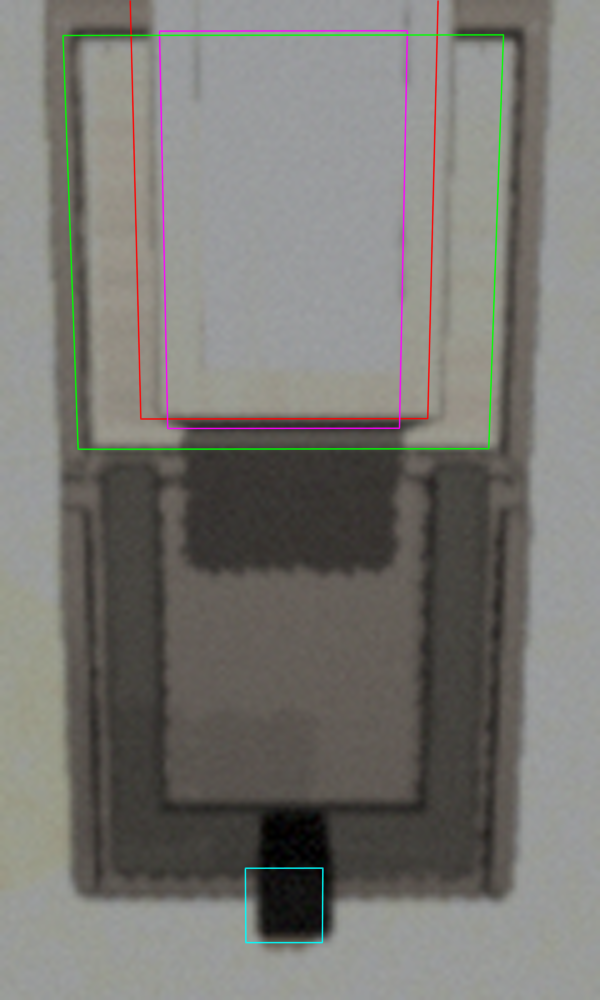

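```bash
python3 - <<'E'
from h import *
goal([.598,-.0764,.11],np.radians(108.07+90))
E
```

```text
t 1.95 tcp [ 0.5911 -0.0667  0.2597] jaw deg 17.94 q6 -0.613 gap 0.995 F [0.35 0.08 0.04] tiltY [-9.e-04 -2.e-04 -1.e+00]
shift units [0.379 4.991 0.124] twist -0.013
```

Call:
apply_moves --pt "85 0.2 1.0 0.06 0" --pt "85 0.38 2.4 0.12 0" --pt "85 0.38 3.8 0.12 0" --pt "85 0.38 4.7 0.12 0" --pt "85 0.38 5.0 0.12 0" --pt "85 0.38 5.0 0.12 0"

```text
t: 2.7
tcp_pos: [0.5988, -0.0762, 0.1099]
tool_rot: [0.572, -0.416, 0.416, -0.572]
force: [0.3, -0.5, -0.1]
finger_gap: 0.994
```

```bash
python3 - <<'E'
from h import *
goal([.598,-.0764,.042],np.radians(108.07+90))
im=manip.snapshot("wrist")[:,:,::-1]; cv2.imwrite("pics/w2.png",im); cv2.imwrite("pics/w2b.png",cv2.resize(im,(800,600),interpolation=cv2.INTER_CUBIC))
E
```

```text
t 2.7 tcp [ 0.5988 -0.0762  0.1099] jaw deg 17.97 q6 -0.625 gap 0.994 F [ 0.27 -0.47 -0.07] tiltY [-4.e-04  0.e+00 -1.e+00]
shift units [-0.     2.262 -0.027] twist -0.01
```

View pics/w2b.png

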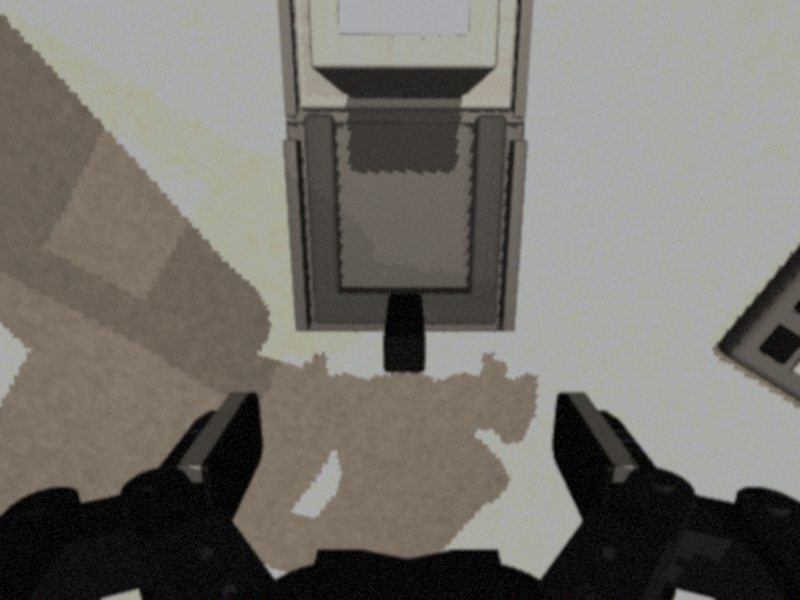

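Call:
apply_moves --pt "85 0 1.0 -0.02 0" --pt "85 0 2.0 -0.02 0" --pt "85 0 2.26 -0.02 0" --pt "85 0 2.26 -0.02 0"

```text
t: 3.25
tcp_pos: [0.5991, -0.0757, 0.0428]
tool_rot: [-0.572, 0.415, -0.416, 0.572]
force: [1.2, -0.8, 0.0]
finger_gap: 0.992
```

```bash
python3 - <<'E'
from h import *
goal([.598,-.0764,.042],np.radians(108.07+90))
im=manip.snapshot("wrist")[:,:,::-1]; cv2.imwrite("pics/w3.png",im); cv2.imwrite("pics/w3b.png",cv2.resize(im,(800,600),interpolation=cv2.INTER_CUBIC))
E
```

```text
t 3.25 tcp [ 0.5991 -0.0757  0.0428] jaw deg 18.04 q6 -0.625 gap 0.992 F [ 1.16 -0.78  0.02] tiltY [ 1.2e-03 -4.0e-04 -1.0e+00]
shift units [ 0.012  0.028 -0.041] twist -0.003
```

View pics/w3b.png

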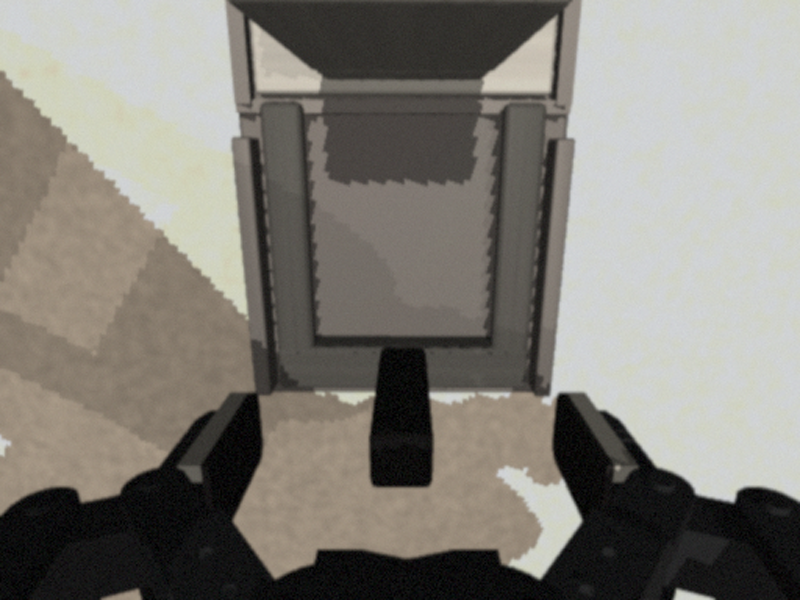

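```bash
python3 - <<'E'
from h import *
s=manip.sense(); p=s["tcp_pos"].copy(); p[2]=.078
print(proj("wrist",p)*1.5625)
print(ray("wrist",np.array([[401.5,460]])/1.5625,.078), manip.grasp_offset)
E
```

```text
[[402.51912933 463.47990736]]
[[ 0.59889908 -0.07491672  0.078     ]] 0.0187
```

Call:
apply_moves --pt "60 0 0 -0.03 0" --pt "35 0 0 -0.03 0" --pt "22 0 0 -0.03 0" --pt "18 0 0 -0.03 0" --pt "10 0 0 -0.03 0" --pt "5 0 0 -0.03 0" --pt "5 0 0 -0.03 0" --pt "5 0 0 -0.03 0" --squeeze 30

```text
t: 4.3
tcp_pos: [0.5974, -0.0758, 0.0422]
tool_rot: [0.572, -0.415, 0.415, -0.572]
force: [-1.1, -0.4, 4.1]
finger_gap: 0.184
```

```bash
python3 - <<'E'
from h import *
goal([.598,-.0764,.042],np.radians(108.07+90))
im=manip.snapshot("wrist")[:,:,::-1]; cv2.imwrite("pics/w4.png",im); cv2.imwrite("pics/w4b.png",cv2.resize(im,(800,600),interpolation=cv2.INTER_CUBIC))
E
```

```text
t 4.3 tcp [ 0.5974 -0.0758  0.0422] jaw deg 18.04 q6 -0.626 gap 0.184 F [-1.11 -0.43  4.09] tiltY [-2.e-04 -0.e+00 -1.e+00]
shift units [0.025 0.006 0.012] twist -0.003
```

View pics/w4b.png

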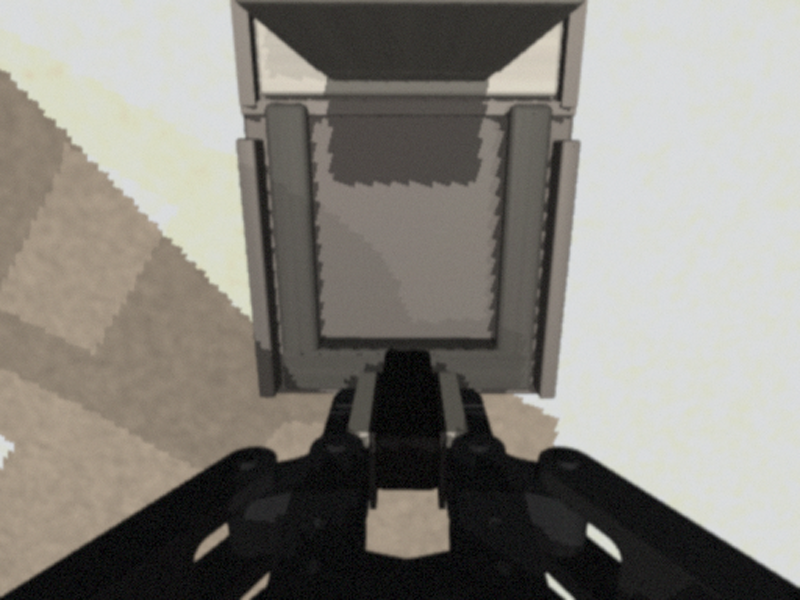

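Call:
apply_moves --pt "5 -0.1 0 -0.03 0" --pt "5 -0.35 0 -0.03 0" --pt "5 -0.65 0 -0.03 0" --pt "5 -0.95 0 -0.03 0" --pt "5 -1.25 0 -0.03 0" --pt "5 -1.5 0 -0.03 0" --pt "5 -1.6 0 -0.03 0" --pt "5 -1.6 0 -0.03 0"

```text
t: 5.35
tcp_pos: [0.5825, -0.0296, 0.0422]
tool_rot: [-0.572, 0.415, -0.416, 0.573]
force: [4.2, 2.8, 2.9]
finger_gap: 0.182
```

```bash
python3 - <<'E'
from h import *
goal([.5553+.078*.3102,.0495-.078*.9507,.042],np.radians(108.07+90))
im=manip.snapshot("wrist")[:,:,::-1]; cv2.imwrite("pics/w5.png",im); cv2.imwrite("pics/w5b.png",cv2.resize(im,(800,600),interpolation=cv2.INTER_CUBIC))
E
```

```text
t 5.35 tcp [ 0.5825 -0.0296  0.0422] jaw deg 18.03 q6 -0.559 gap 0.182 F [4.2  2.79 2.95] tiltY [ 1.5e-03  9.0e-04 -1.0e+00]
shift units [-0.186  0.007 -0.044] twist -0.004
```

View pics/w5b.png

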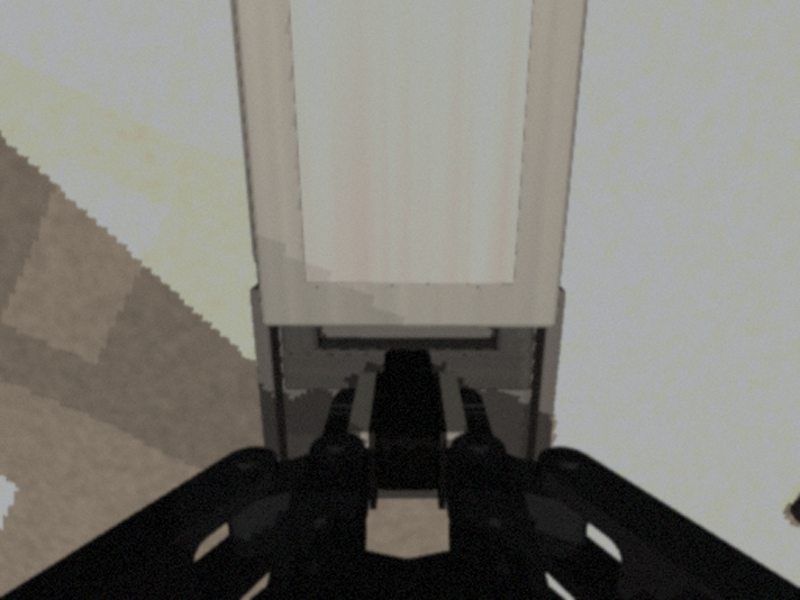

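Call:
apply_moves --pt "5 -0.06 0 0.03 0" --pt "5 -0.12 0 0.03 0" --pt "5 -0.18 0 0.03 0" --pt "5 -0.18 0 0.03 0"

```text
t: 5.9
tcp_pos: [0.581, -0.0249, 0.0422]
tool_rot: [-0.572, 0.415, -0.415, 0.572]
force: [3.3, -0.1, 5.8]
finger_gap: 0.187
```

Call:
apply_moves --pt "5 -0.04 0 0 0" --pt "5 -0.08 0 0 0" --pt "5 -0.08 0 0 0"

```text
t: 6.28
tcp_pos: [0.5806, -0.0237, 0.0422]
tool_rot: [0.573, -0.415, 0.416, -0.572]
force: [2.4, -3.3, 4.6]
finger_gap: 0.183
```

Call:
apply_moves --pt "5 -0.06 0 0 0" --pt "5 -0.12 0 0 0" --pt "5 -0.12 0 0 0" --pt "5 -0.12 0 0 0"

```text
t: 6.78
tcp_pos: [0.5807, -0.0235, 0.0422]
tool_rot: [0.573, -0.413, 0.417, -0.571]
force: [2.7, -15.0, 2.1]
finger_gap: 0.185
```

```bash
python3 - <<'E'
from h import *
goal([.5553+.078*.3102,.0495-.078*.9507,.042],np.radians(108.07+90))
E
```

```text
t 6.775 tcp [ 0.5807 -0.0235  0.0422] jaw deg 18.11 q6 -0.541 gap 0.185 F [  2.73 -14.96   2.06] tiltY [ 0.0028 -0.0056 -1.    ]
shift units [ 0.024  0.007 -0.049] twist 0.004
```

Call:
apply_moves --pt "5 0.1 0 0 0" --pt "5 0.1 0 0 0" --pt "30 0.1 0 0 0" --pt "60 0.1 0 0 0" --pt "85 0.1 0 0 0" --pt "85 0.1 0 0 0" --pt "85 0.1 0 0 0" --pt "85 0.1 0 0 0"

```text
t: 7.78
tcp_pos: [0.58, -0.022, 0.042]
tool_rot: [0.572, -0.415, 0.415, -0.572]
force: [0.3, -0.4, 0.7]
finger_gap: 1.002
```

```bash
python3 - <<'E'
from h import *
goal([.58,-.022,.19],np.radians(108.07+90))
im=manip.snapshot("wrist")[:,:,::-1]; cv2.imwrite("pics/w6.png",im); cv2.imwrite("pics/w6b.png",cv2.resize(im,(800,600),interpolation=cv2.INTER_CUBIC))
E
```

```text
t 7.775 tcp [ 0.58  -0.022  0.042] jaw deg 18.05 q6 -0.545 gap 1.002 F [ 0.3  -0.39  0.74] tiltY [-1.e-04  1.e-04 -1.e+00]
shift units [-2.000e-03 -4.933e+00 -1.000e-03] twist -0.002
```

View pics/w6b.png

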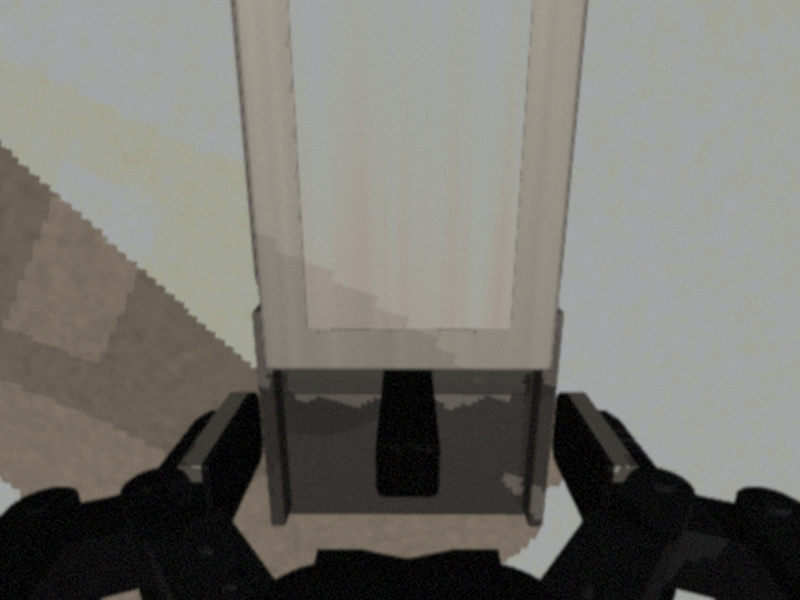

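```bash
python3 - <<'E'
from h import *
s=manip.sense(); Rm=R.from_quat(s["tool_rot"]).as_matrix()
P=ray("wrist",np.array([[264,369],[551,369],[407.5,369]])/1.5625,.105)
print(((P-s["tcp_pos"])@Rm)*1000)
E
```

```text
[[-38.62963629 -62.96475793 -23.46481359]
 [-38.67733324 -62.96387527  25.88411044]
 [-38.65348266 -62.96431664   1.20746903]]
```

Call:
apply_moves --pt "85 0 -1 0 0" --pt "85 0 -2.6 0 0" --pt "85 0 -4.2 0 0" --pt "85 -0.3 -4.9 0 0" --pt "85 -1.2 -4.9 0 0" --pt "85 -2.1 -4.9 0 0" --pt "85 -2.5 -4.9 0 0" --pt "85 -2.55 -4.9 0 0" --pt "85 -2.55 -4.9 0 0"

```text
t: 8.95
tcp_pos: [0.5568, 0.0501, 0.189]
tool_rot: [0.572, -0.415, 0.416, -0.572]
force: [0.3, 0.0, 0.7]
finger_gap: 0.997
```

```bash
python3 - <<'E'
from h import *
goal([.5565,.0507,.065],np.radians(108.07+90))
im=manip.snapshot("wrist")[:,:,::-1]; cv2.imwrite("pics/w7.png",im); cv2.imwrite("pics/w7b.png",cv2.resize(im,(800,600),interpolation=cv2.INTER_CUBIC))
im=manip.snapshot("scene")[:,:,::-1]; cv2.imwrite("pics/s7.png",im); cv2.imwrite("pics/s7b.png",cv2.resize(im[120:270,190:390],(800,600),interpolation=cv2.INTER_CUBIC))
E
```

```text
t 8.95 tcp [0.5568 0.0501 0.189 ] jaw deg 18.04 q6 -0.425 gap 0.997 F [0.34 0.02 0.7 ] tiltY [ 4.e-04 -4.e-04 -1.e+00]
shift units [-0.026  4.132 -0.005] twist -0.003
```

View pics/w7b.png

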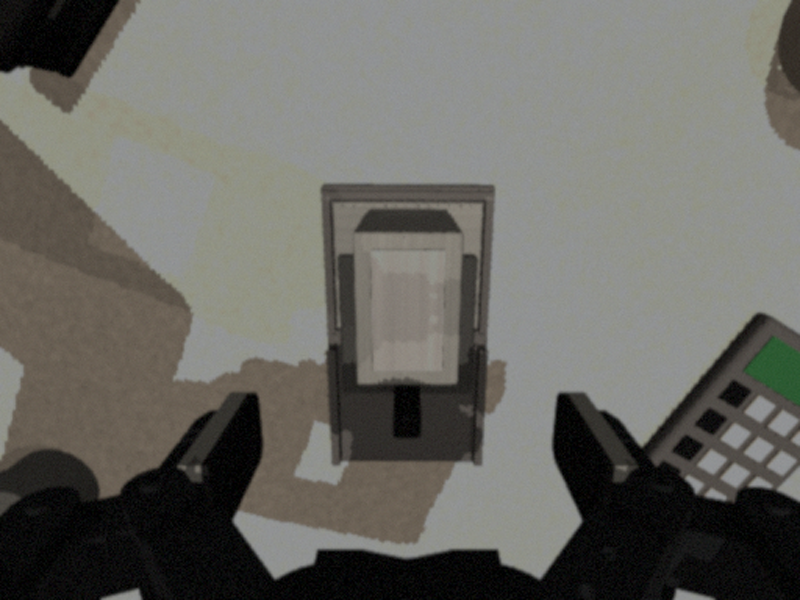

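View pics/s7b.png

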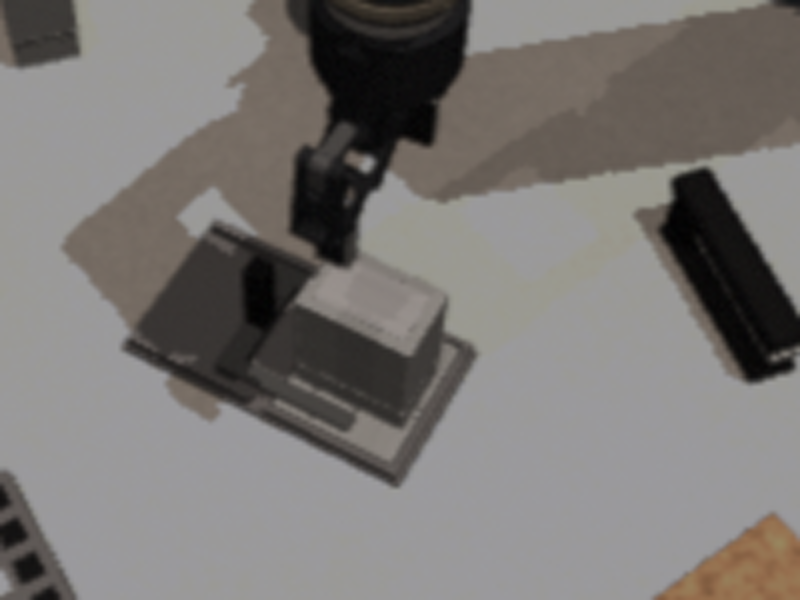

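Call:
apply_moves --pt "85 -0.02 1.2 0 0" --pt "85 -0.02 2.4 0 0" --pt "85 -0.02 3.4 0 0" --pt "85 -0.02 4.0 0 0" --pt "85 -0.02 4.13 0 0" --pt "85 -0.02 4.13 0 0"

```text
t: 9.8
tcp_pos: [0.5566, 0.0508, 0.0652]
tool_rot: [-0.572, 0.415, -0.416, 0.572]
force: [0.2, -0.5, -0.0]
finger_gap: 0.995
```

```bash
python3 - <<'E'
from h import *
goal([.5565,.0507,.065],np.radians(108.07+90))
im=manip.snapshot("wrist")[:,:,::-1]; cv2.imwrite("pics/w8.png",im); cv2.imwrite("pics/w8b.png",cv2.resize(im,(800,600),interpolation=cv2.INTER_CUBIC))
E
```

```text
t 9.8 tcp [0.5566 0.0508 0.0652] jaw deg 18.02 q6 -0.423 gap 0.995 F [ 0.17 -0.54 -0.04] tiltY [ 3.e-04 -1.e-04 -1.e+00]
shift units [ 0.002  0.008 -0.005] twist -0.005
```

View pics/w8b.png

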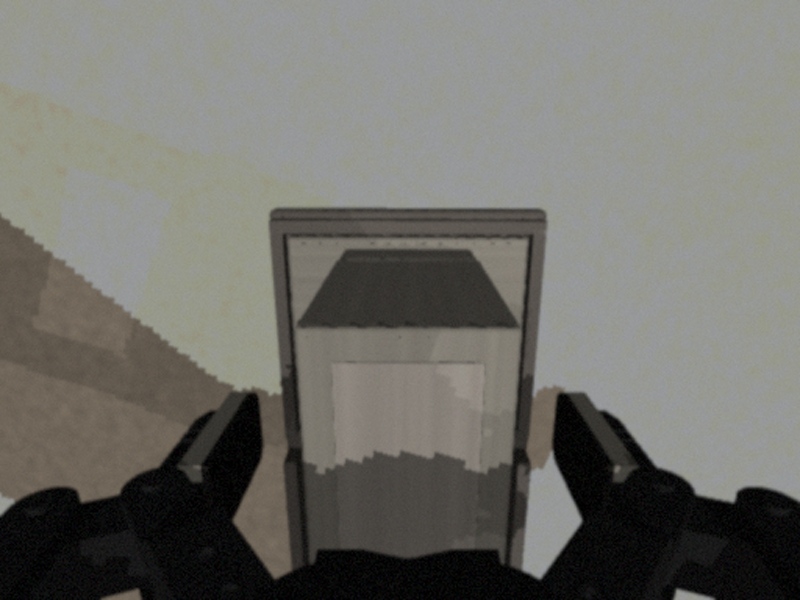

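Call:
apply_moves --pt "60 0 0 0 0" --pt "54 0 0 0 0" --pt "51 0 0 0 0" --pt "46 0 0 0 0" --pt "40 0 0 0 0" --pt "40 0 0 0 0" --pt "40 0 0 0 0" --squeeze 60

```text
t: 10.72
tcp_pos: [0.5565, 0.0512, 0.0657]
tool_rot: [-0.572, 0.415, -0.416, 0.572]
force: [0.2, -0.4, 6.0]
finger_gap: 0.58
```

```bash
python3 - <<'E'
from h import *
goal([.5565,.0507,.065],np.radians(108.07+90))
s=manip.sense(); Rm=R.from_quat(s["tool_rot"]).as_matrix()
print(s["ft_torque"].round(2))
im=manip.snapshot("wrist")[:,:,::-1]; cv2.imwrite("pics/w9.png",im); cv2.imwrite("pics/w9b.png",cv2.resize(im,(800,600),interpolation=cv2.INTER_CUBIC))
P=ray("wrist",np.array([[408,326]])/1.5625,.105)
print(((P-s["tcp_pos"])@Rm)*1000)
E
```

```text
t 10.725 tcp [0.5565 0.0512 0.0657] jaw deg 18.05 q6 -0.423 gap 0.58 F [ 0.16 -0.39  6.04] tiltY [ 9.e-04  0.e+00 -1.e+00]
shift units [ 0.017  0.022 -0.007] twist -0.002
[ 0.    0.22 -0.06]
[[-37.91617037 -39.34848413   1.37075222]]
```

View pics/w9b.png

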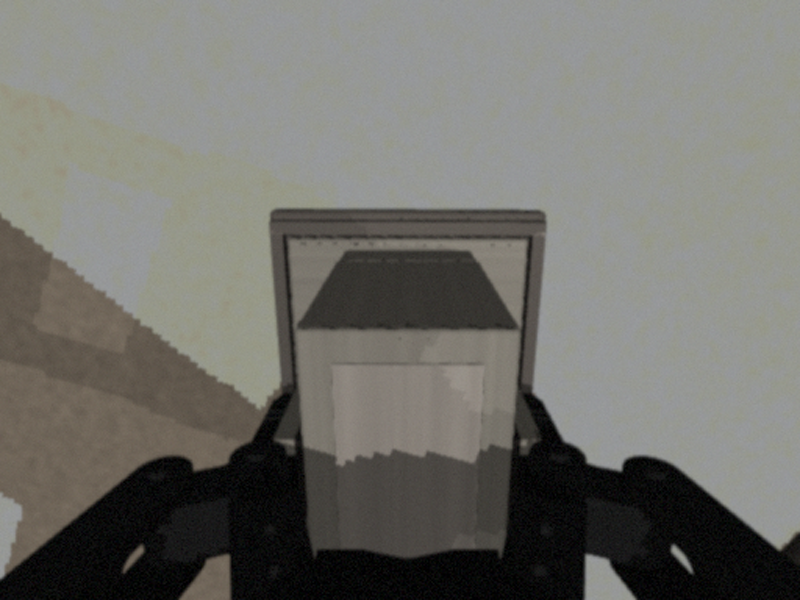

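Call:
apply_moves --pt "40 0 -0.06 0 0" --pt "40 0 -0.16 0 0" --pt "40 0 -0.3 0 0" --pt "40 0 -0.44 0 0" --pt "40 0 -0.58 0 0" --pt "40 0 -0.72 0 0"

```text
t: 11.52
tcp_pos: [0.5558, 0.0513, 0.0868]
tool_rot: [0.572, -0.416, 0.415, -0.572]
force: [-0.9, -0.6, -7.7]
finger_gap: 0.576
```

```bash
python3 - <<'E'
from h import *
goal([.5565,.0507,.145],np.radians(108.07+90))
for n in("wrist","scene"):
    im=manip.snapshot(n)[:,:,::-1]; cv2.imwrite(f"pics/{n}10.png",im)
    if n=="scene": im=im[120:270,190:390]
    cv2.imwrite(f"pics/{n}10b.png",cv2.resize(im,(800,600),interpolation=cv2.INTER_CUBIC))
E
```

```text
t 11.525 tcp [0.5558 0.0513 0.0868] jaw deg 18.05 q6 -0.423 gap 0.576 F [-0.88 -0.59 -7.67] tiltY [-8.e-04  1.e-04 -1.e+00]
shift units [ 0.025 -1.938  0.015] twist -0.002
```

View pics/scene10b.png

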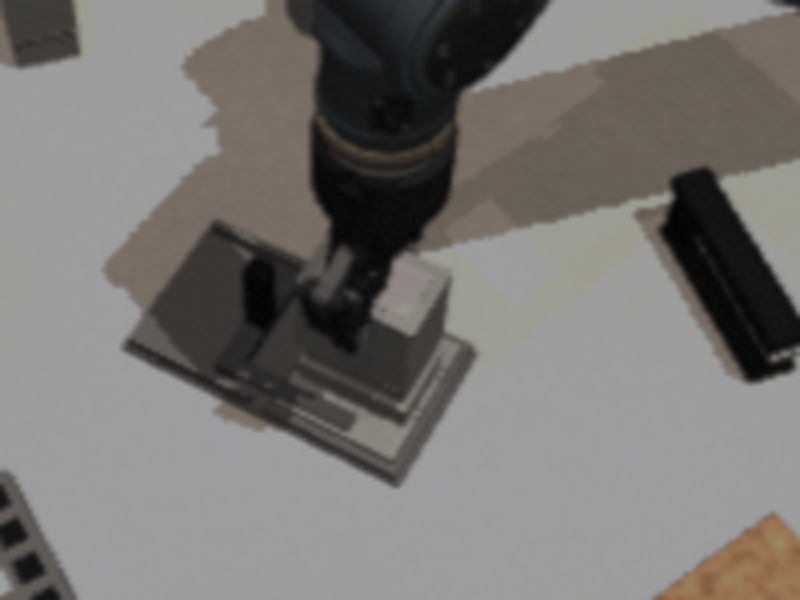

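View pics/wrist10b.png

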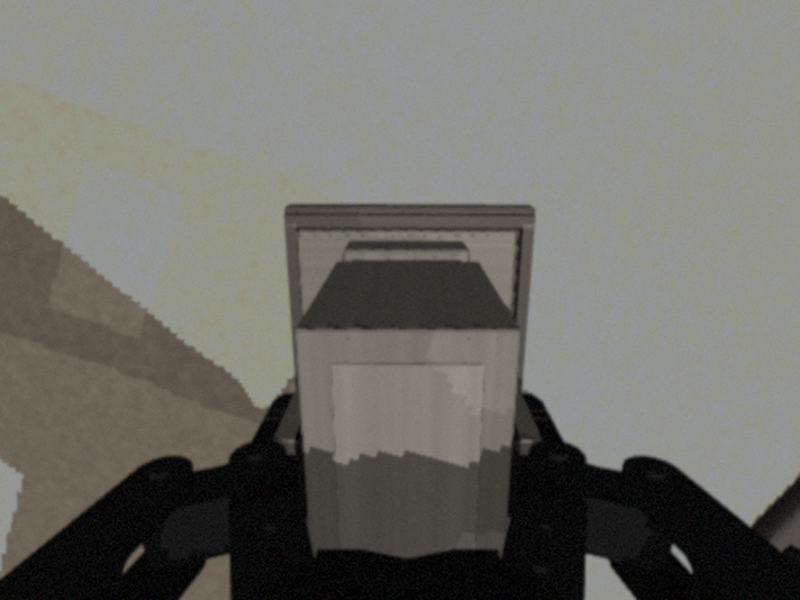

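Call:
apply_moves --pt "40 0 -0.15 0 0" --pt "40 0 -0.35 0 0" --pt "40 0 -0.55 0 0" --pt "40 0 -0.75 0 0" --pt "40 0 -0.95 0 0" --pt "40 0 -1.15 0 0" --pt "40 0 -1.35 0 0" --pt "40 0 -1.55 0 0" --pt "40 0 -1.8 0 0" --pt "40 0 -2.1 0 0" --pt "40 0 -2.5 0 0" --pt "40 0 -2.7 0 0"

```text
t: 13.12
tcp_pos: [0.5567, 0.0512, 0.1689]
tool_rot: [-0.572, 0.415, -0.416, 0.573]
force: [0.1, 1.0, -1.0]
finger_gap: 0.577
```

```bash
python3 - <<'E'
from h import *
goal([.5055,.320,.165],np.radians(90-5))
for n in("wrist","scene"):
    im=manip.snapshot(n)[:,:,::-1]; cv2.imwrite(f"pics/{n}11.png",im)
    if n=="scene": im=im[120:270,190:390]
    cv2.imwrite(f"pics/{n}11b.png",cv2.resize(im,(800,600),interpolation=cv2.INTER_CUBIC))
E
```

```text
t 13.125 tcp [0.5567 0.0512 0.1689] jaw deg 18.05 q6 -0.423 gap 0.577 F [ 0.07  1.   -1.02] tiltY [ 1.6e-03 -2.0e-04 -1.0e+00]
shift units [-9.049  0.125  1.153] twist -6.695
```

View pics/scene11b.png

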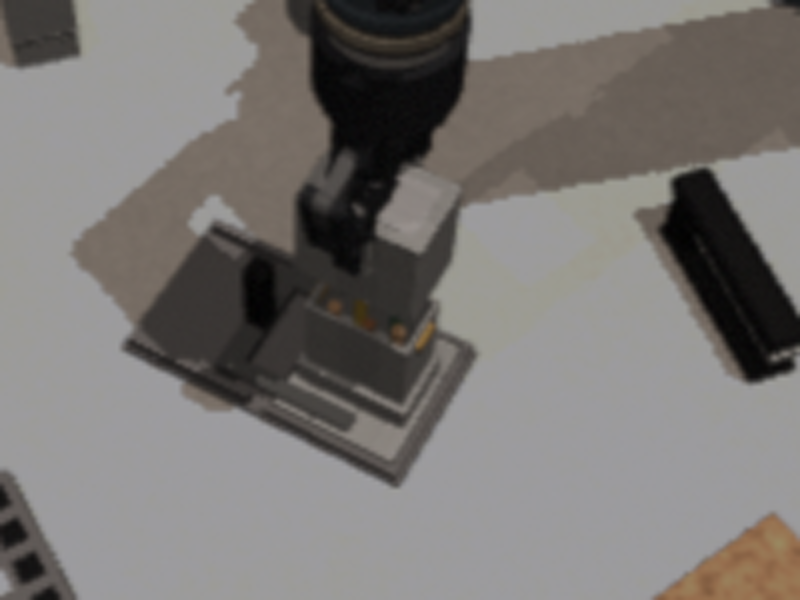

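View pics/wrist11b.png

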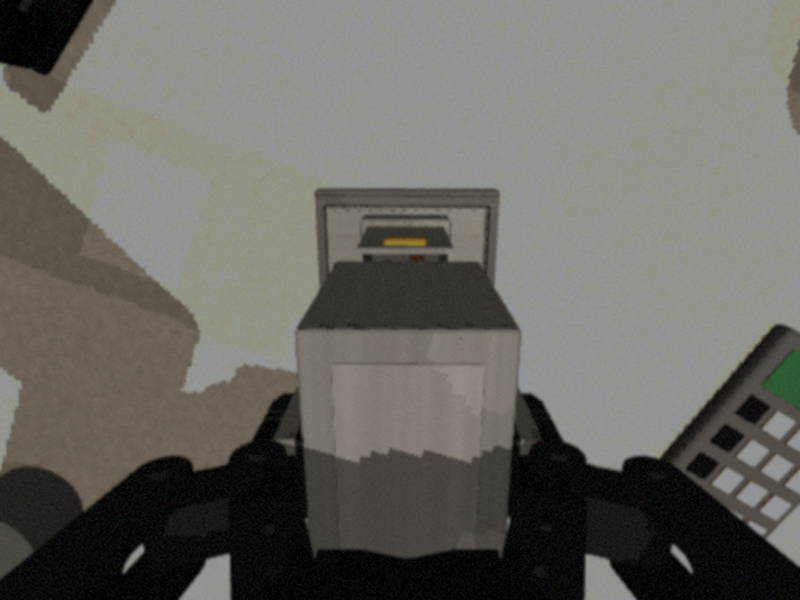

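```bash
python3 - <<'E'
from h import *
c=lambda a,s,o: np.array(a,float)/s+np.array(o)-0.5+0.5/s
P=ray("top",c([(130,60),(472,105),(400,515),(50,465)],8,(78,168)),.004);print(P.mean(0),P)
P=ray("scene",c([(338,55),(575,303),(288,533),(57,262)],7,(335,240)),.004);print(P.mean(0),P)
goal([.506,.320,.165],np.radians(-5))
E
```

```text
[0.50781812 0.3223357  0.004     ] [[0.5767618  0.3689576  0.004     ]
 [0.56573294 0.26137307 0.004     ]
 [0.4383124  0.27526394 0.004     ]
 [0.45046533 0.38374818 0.004     ]]
[0.50975726 0.32655242 0.004     ] [[0.43897191 0.28012158 0.004     ]
 [0.45268645 0.38821039 0.004     ]
 [0.58070775 0.37296041 0.004     ]
 [0.56666293 0.26491732 0.004     ]]
t 13.225 tcp [0.5568 0.0512 0.1687] jaw deg 18.05 q6 -0.423 gap 0.58 F [ 0.15 -0.19 -1.2 ] tiltY [ 2.e-03 -2.e-04 -1.e+00]
shift units [-9.044  0.119  1.166] twist 2.305
```

```bash
python3 - <<'E'
from h import *
goal([.509,.324,.169],np.radians(-6.5))
E
```

```text
t 13.225 tcp [0.5568 0.0512 0.1687] jaw deg 18.05 q6 -0.423 gap 0.58 F [ 0.15 -0.19 -1.2 ] tiltY [ 2.e-03 -2.e-04 -1.e+00]
shift units [-9.14  -0.014  1.303] twist 2.455
```

Call:
apply_moves --pt "40 -0.4 0 0.05 0.1" --pt "40 -1.3 0 0.2 0.4" --pt "40 -2.5 0 0.35 0.7" --pt "40 -3.7 0 0.5 1.0" --pt "40 -4.9 0 0.65 1.3" --pt "40 -6.1 0 0.8 1.6" --pt "40 -7.2 0 0.95 1.9" --pt "40 -8.2 0 1.1 2.2" --pt "40 -8.9 0 1.2 2.4" --pt "40 -9.1 0 1.25 2.45" --pt "40 -9.1 0 1.25 2.45" --pt "40 -9.1 0 1.25 2.45"

```text
t: 14.72
tcp_pos: [0.5074, 0.3215, 0.1676]
tool_rot: [0.471, -0.527, 0.528, -0.471]
force: [-0.4, 0.7, -1.3]
finger_gap: 0.578
```

```bash
python3 - <<'E'
from h import *
goal([.509,.324,.036],np.radians(-6.5))
for n in("wrist","scene"):
    im=manip.snapshot(n)[:,:,::-1]; cv2.imwrite(f"pics/{n}12.png",im)
    if n=="scene": im=im[170:335,250:470]
    cv2.imwrite(f"pics/{n}12b.png",cv2.resize(im,(800,600),interpolation=cv2.INTER_CUBIC))
E
```

```text
t 14.725 tcp [0.5074 0.3215 0.1676] jaw deg -6.49 q6 0.492 gap 0.578 F [-0.38  0.75 -1.26] tiltY [-5.e-04 -5.e-04 -1.e+00]
shift units [-0.093  4.385  0.045] twist 0.001
```

View pics/scene12b.png

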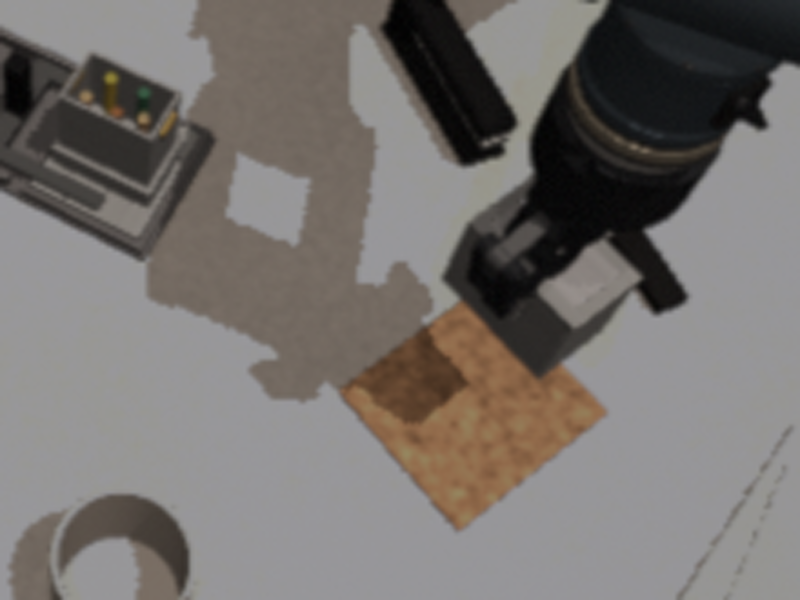

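View pics/wrist12b.png

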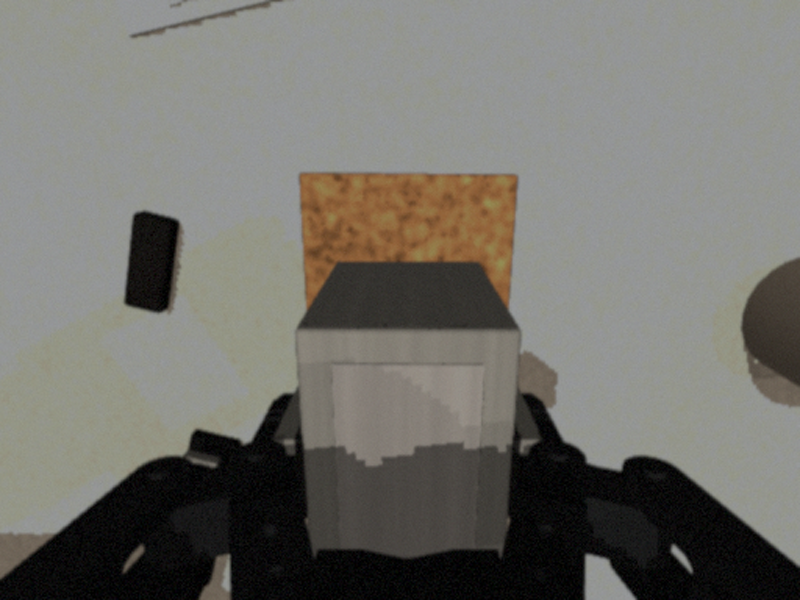

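```bash
python3 - <<'E'
from h import *
s=manip.sense(); Rm=R.from_quat(s["tool_rot"]).as_matrix()
P=ray("wrist",np.array([[300,173],[517,173]])/1.5625,.004)
print(((P-s["tcp_pos"])@Rm)*1000)
E
```

```text
[[-60.4236478  163.64702118 -61.45564821]
 [-60.55223776 163.61001037  66.28306881]]
```

Call:
apply_moves --pt "40 -0.05 0.5 0.02 0" --pt "40 -0.1 1.2 0.05 0" --pt "40 -0.14 2.0 0.05 0" --pt "40 -0.14 2.8 0.05 0" --pt "40 -0.14 3.5 0.05 0" --pt "40 -0.14 3.9 0.05 0" --pt "40 -0.14 4.1 0.05 0" --pt "40 -0.14 4.2 0.05 0" --pt "40 -0.14 4.2 0.05 0"

```text
t: 15.95
tcp_pos: [0.5095, 0.3265, 0.0421]
tool_rot: [0.471, -0.527, 0.527, -0.471]
force: [0.4, -0.2, -0.3]
finger_gap: 0.578
```

```bash
python3 - <<'E'
from h import *
goal([.509,.324,.0347],np.radians(-6.5))
E
```

```text
t 15.95 tcp [0.5095 0.3265 0.0421] jaw deg -6.45 q6 0.498 gap 0.578 F [ 0.39 -0.23 -0.27] tiltY [ 8.e-04  3.e-04 -1.e+00]
shift units [ 0.086  0.246 -0.009] twist 0.005
```

Ease down the last ~7 mm, watching the force.

Call:
apply_moves --pt "40 0 0.06 0 0" --pt "40 0 0.12 0 0" --pt "40 0 0.17 0 0" --pt "40 0 0.2 0 0" --pt "40 0 0.2 0 0"

```text
t: 16.58
tcp_pos: [0.5092, 0.3264, 0.0356]
tool_rot: [-0.471, 0.527, -0.527, 0.471]
force: [-0.1, 0.1, -0.8]
finger_gap: 0.58
```

Call:
apply_moves --pt "40 0 0.02 0 0" --pt "40 0 0.04 0 0" --pt "40 0 0.04 0 0"

```text
t: 16.95
tcp_pos: [0.5093, 0.3264, 0.0347]
tool_rot: [0.471, -0.527, 0.527, -0.471]
force: [-0.7, -0.2, 1.6]
finger_gap: 0.578
```

Call:
apply_moves --pt "40 0 0.02 0 0" --pt "40 0 0.03 0 0" --pt "40 0 0.03 0 0"

```text
t: 17.32
tcp_pos: [0.5093, 0.3264, 0.0347]
tool_rot: [0.471, -0.527, 0.527, -0.471]
force: [-1.6, -0.9, 7.1]
finger_gap: 0.581
```

```bash
python3 - <<'E'
from h import *
goal([.509,.324,.0347],np.radians(-6.5))
for n in("wrist","scene"):
    im=manip.snapshot(n)[:,:,::-1]; cv2.imwrite(f"pics/{n}13.png",im)
    if n=="scene": im=im[170:335,250:470]
    cv2.imwrite(f"pics/{n}13b.png",cv2.resize(im,(800,600),interpolation=cv2.INTER_CUBIC))
E
```

```text
t 17.325 tcp [0.5093 0.3264 0.0347] jaw deg -6.45 q6 0.498 gap 0.581 F [-1.57 -0.94  7.13] tiltY [ 3.e-04  1.e-04 -1.e+00]
shift units [ 0.082 -0.    -0.   ] twist 0.005
```

View pics/scene13b.png

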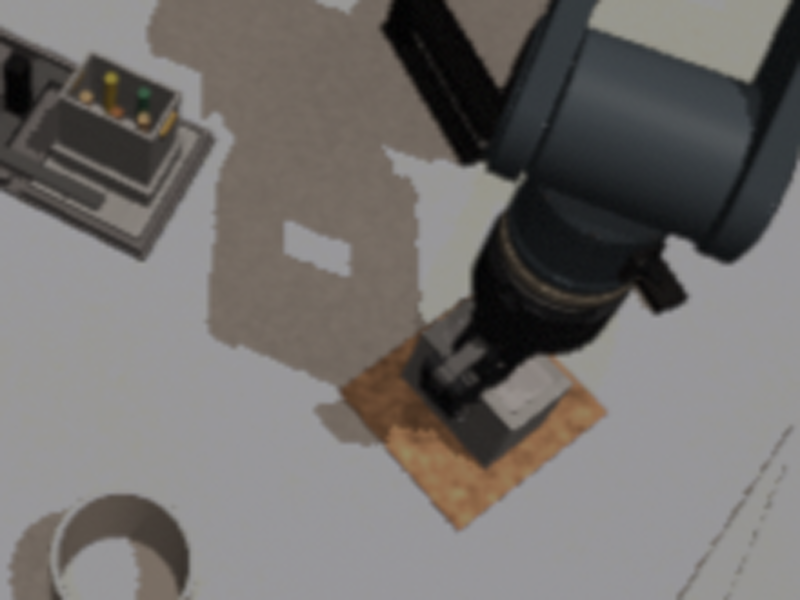

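View pics/wrist13b.png

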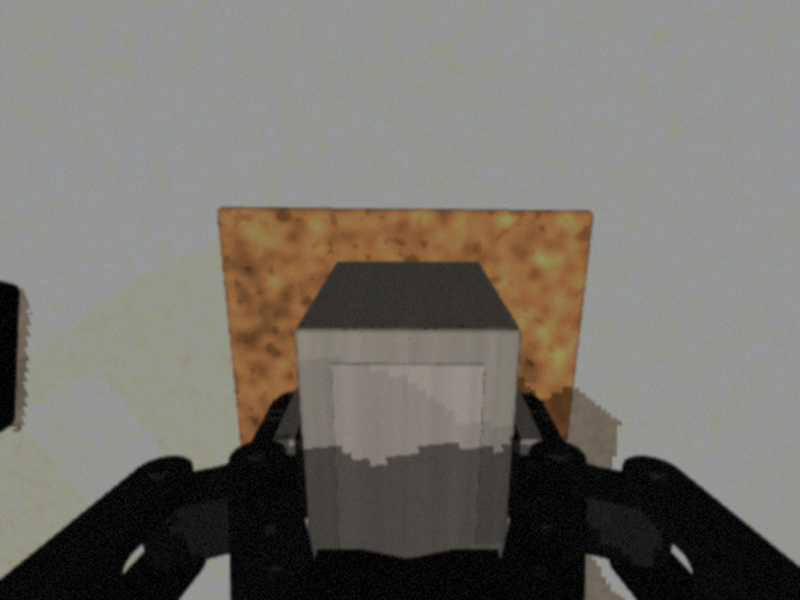

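Call:
apply_moves --pt "40 0 -0.02 0 0" --pt "49 0 -0.02 0 0" --pt "51 0 -0.02 0 0" --pt "53 0 -0.02 0 0" --pt "58 0 -0.02 0 0" --pt "66 0 -0.02 0 0" --pt "75 0 -0.02 0 0" --pt "85 0 -0.02 0 0" --pt "85 0 -0.02 0 0" --pt "85 0 -0.02 0 0" --squeeze 20

```text
t: 18.68
tcp_pos: [0.5092, 0.3264, 0.0342]
tool_rot: [0.471, -0.527, 0.527, -0.471]
force: [0.1, -0.4, 0.3]
finger_gap: 0.993
```

```bash
python3 - <<'E'
from h import *
goal([.509,.324,.165],np.radians(-6.5))
for n in("wrist",):
    im=manip.snapshot(n)[:,:,::-1]; cv2.imwrite(f"pics/{n}14.png",im)
    cv2.imwrite(f"pics/{n}14b.png",cv2.resize(im,(800,600),interpolation=cv2.INTER_CUBIC))
E
```

```text
t 18.675 tcp [0.5092 0.3264 0.0342] jaw deg -6.45 q6 0.498 gap 0.993 F [ 0.14 -0.41  0.33] tiltY [-0. -0. -1.]
shift units [ 8.000e-02 -4.359e+00  2.000e-03] twist 0.005
```

View pics/wrist14b.png

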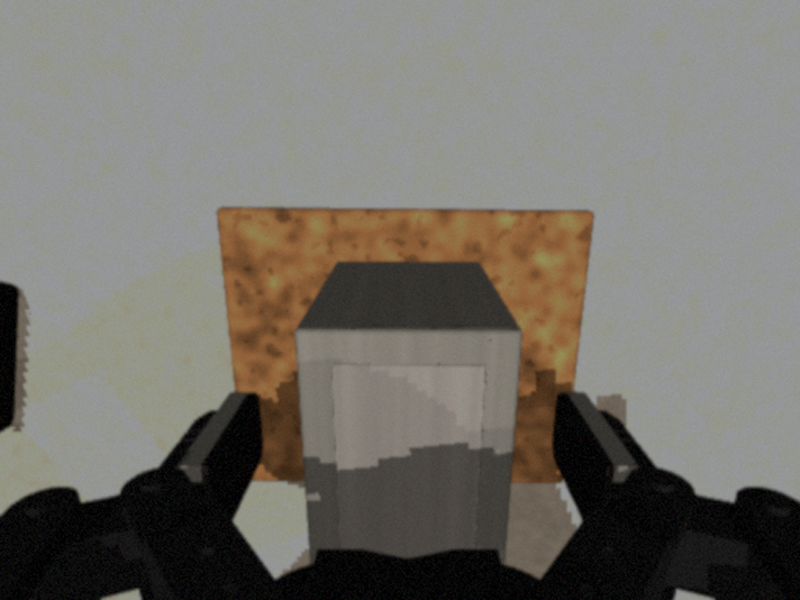

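Released with clearance on both sides. Retreat straight up.

Call:
apply_moves --pt "85 0 -0.4 0 0" --pt "85 0 -1.2 0 0" --pt "85 0 -2.4 0 0" --pt "85 0 -3.8 0 0" --pt "85 0 -5.0 0 0" --pt "85 0 -5.5 0 0" --pt "85 0 -5.5 0 0" --pt "85 0 -5.5 0 0"

```text
t: 19.73
tcp_pos: [0.5082, 0.3259, 0.1977]
tool_rot: [-0.472, 0.528, -0.527, 0.47]
force: [-0.0, -0.3, -1.2]
finger_gap: 0.993
```

```bash
python3 - <<'E'
from h import *
goal([.509,.324,.165],np.radians(-6.5))
for n in("wrist","scene","top"):
    im=manip.snapshot(n)[:,:,::-1]; cv2.imwrite(f"pics/{n}15.png",im)
    if n=="scene": im=im[130:340,190:470]
    if n=="top": im=im[140:245,75:300]
    cv2.imwrite(f"pics/{n}15b.png",cv2.resize(im,None,fx=2.8 if n=="scene" else 1.5 if n=="wrist" else 3.5,fy=2.8 if n=="scene" else 1.5 if n=="wrist" else 3.5,interpolation=cv2.INTER_CUBIC))
E
```

```text
t 19.725 tcp [0.5082 0.3259 0.1977] jaw deg -6.46 q6 0.498 gap 0.993 F [-0.02 -0.28 -1.21] tiltY [-0.0029 -0.0012 -1.    ]
shift units [0.059 1.091 0.036] twist 0.004
```

View pics/scene15b.png

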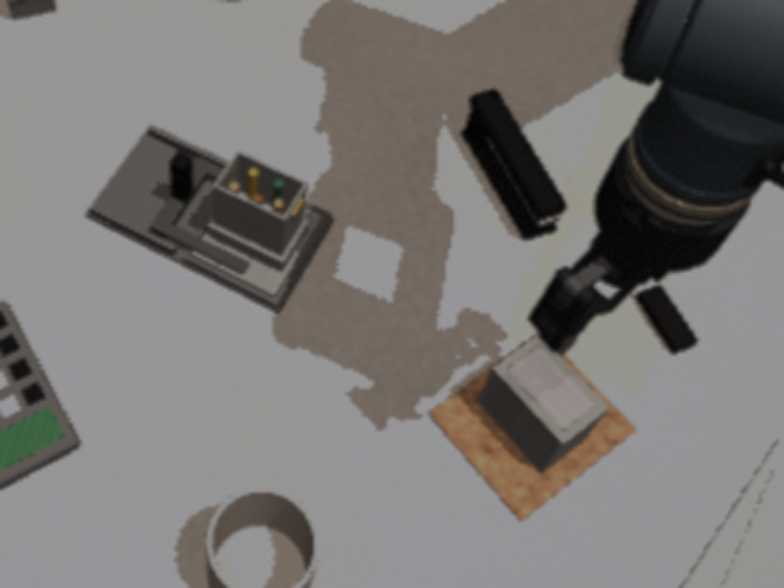

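View pics/wrist15b.png

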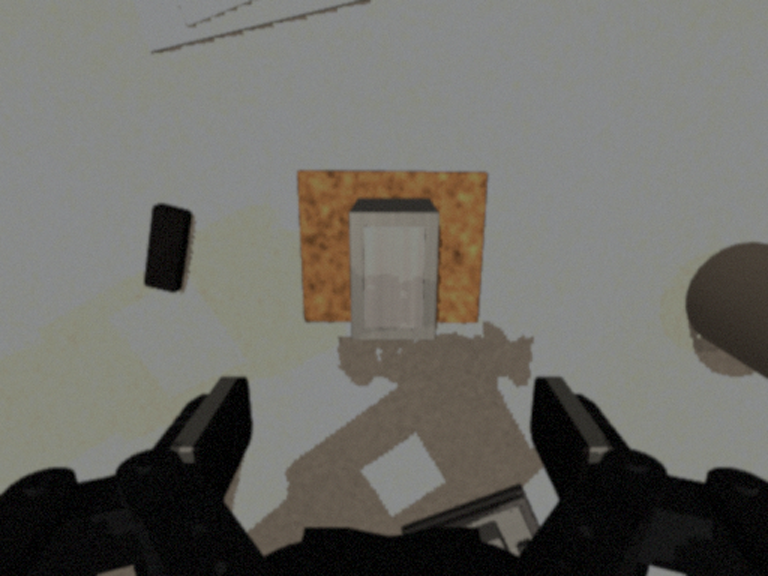

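View pics/top15b.png

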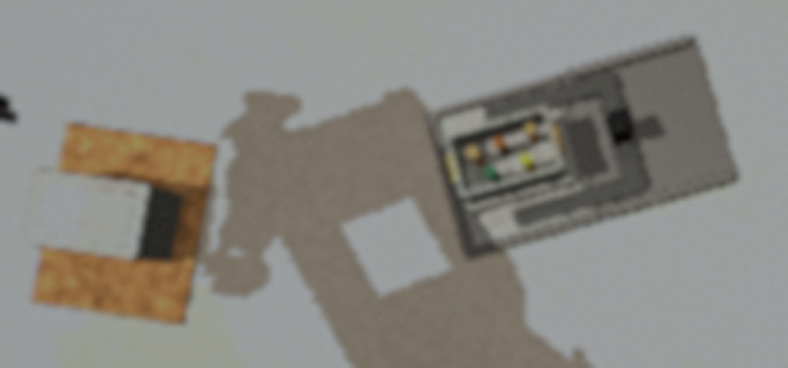

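```bash
python3 - <<'E'
from h import *
L=ray("wrist",np.array([[351,212],[438,212],[437,340],[352,340]])/1.5,.074)
P=ray("wrist",np.array([[297,171],[488,171],[480,323],[304,323]])/1.5,.004)
print(L.round(4),L.mean(0),P.round(4),P.mean(0))
print(manip.sense()["t"])
E
```

```text
[[0.4922 0.366  0.074 ]
 [0.5395 0.3607 0.074 ]
 [0.5327 0.2851 0.074 ]
 [0.4824 0.2907 0.074 ]] [0.51169316 0.32559624 0.074     ] [[0.4527 0.388  0.004 ]
 [0.5808 0.3737 0.004 ]
 [0.5693 0.2646 0.004 ]
 [0.4393 0.279  0.004 ]] [0.51052828 0.32632363 0.004     ]
19.875
```

Measured from the wrist view, the lid stands about 1 mm from the pad's centre. The fork is home and the base is seated, so I'm handing in.

```bash
python3 - <<'E'
from station import manip
print(manip.sign_off())
E
```

```text
the job is handed in; nothing more can be done
None
```

The tin is open: the lid is standing open side down on the cork pad, and the base is still in its dock with the fork over its foot. I handed the job in at about 19.9 s; no verdict is reported.

- **Fork:** I pinched the post and slid it about 55 mm towards the tin, until it stopped and the reaction rose to about 15 N. I then released it, and later views show both prongs still over the foot plate.
- **Lid:** I gripped it across its 50 mm with 60 N and drew it about 100 mm straight up. I read a downward force of about 8 N on the tool part-way up. The lid did not slip in the grip, and the base stayed down.
- **Placing:** I lowered the lid until it touched the pad (about 7 N), then opened the fingers and backed off straight up.
- **Last checks:** The wrist view puts the lid's centre about 1 mm from the pad's centre, with at least 15 mm of pad on every side. The lid is upright and the gripper is clear of everything.
- **Disagreement:** Positions from the three cameras differed by 2–6 mm. I corrected for this with close wrist views before each grasp and the placing.

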